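Wedge the rocking marking-out plate

ROBOT

A 7-joint arm with a two-finger parallel gripper is mounted at the origin on the work surface; the furniture and walls round the work are solid. World frame = base frame: x ahead of the robot, y to its left, z up, the work surface at z = 0. Lengths are in m, angles in rad, forces in N, time in s.
With the tool pointing down it reaches from about 0.4 to 0.925 m from the base axis. Payload 5.6 kg.
Tool frame: the origin (TCP) lies at the very end of the fingers, on their centre line; the grasp point (between the pads) lies 19 mm behind it; z points along the fingers, y is the line along which they close (so a half turn about z gives the same grasp; the last joint's range is limited). The gripper opens to 85 mm and grips with 20 to 120 N. Pads are 22 mm wide; open, the fingers measure 114 mm over their backs; the gripper's body (76 mm by 85 mm) begins 54 mm behind the grasp point. The pads swing forward as they close: fully open they stand 13 mm farther back than shut.
Start: joints at [-1.334, 0.468, -0.012, 1.603, 0.006, 1.071, -0.056], TCP at [0.18, 0.625, 0.231] pointing down, gripper open.
Joint ranges: [-2.53, 2.53], [-0.31, 2.02], [-1.57, 1.55], [0.28, 2.44], [-1.29, 4.43], [0.15, 1.84], [-2.92, 2.92]. Speed limits (rad/s): [2.57, 2.57, 3.14, 3.14, 3.14, 3.14, 3.14].

INTERFACE

Orientations are given as a rotation vector (axis times angle).
In Python, from bench import state, snapshot, order gives the robot as it stands.
- The arm moves only by the tool apply_moves, never from a script. Its argument "moves" is a list that holds one entry, the list of rows, each a list of 7 numbers: the shift along the tool's x, y, z in cm, then the turn, a rotation vector about the tool's x, y, z in rad, then the closure, from 0 (fully open) to 1 (shut). A call has 1 to 12 rows; each row shifts and turns the commanded pose from where the row before left it, along the tool's axes as they then stand; what a row does not reach is not made up. A row lasts 1/8 s, in which the tool goes at most 62.5 mm and 10.7 degrees, less where a joint would pass 70% of its speed; a pose out of reach is approached as far as the arm can. A call with a gripper value outside its range is refused whole. The fingers move at their own pace and stop on an object; "squeeze" is the grip in N (left out, the last holds). Time passes only in rows, so rows that do not move let the fingers close. It gives the time, the measured TCP pose, the force, the opening and the grip force at its end, in the units of the state.
- state(): the state, without advancing time (a new reading comes with each control period).
- snapshot(name): name is "side" or "top" or "wrist"; returns a dict with "img" (480x640x3 uint8, red, green, blue), "mtx" (3x3 intrinsics, pixels), "origin" and "attitude" of the camera in the world; the wrist camera has in their place "hand_eye" (4x4, takes a point from camera to tool coordinates, whose origin is the TCP and whose axes are the flange's). Camera axes: x right, y up, looking along -z (the intrinsics and any distortion apply to the point x, -y, -z); pixel columns grow to the right and rows downward; lengths in m; the calibration is good to about 2 mm. The wrist camera is an equidistant fisheye: a pixel r from the principal point sees the ray r / f radians off the axis. A picture is of the moment at which its call begins: read the wrist's pose just before it. There is no depth.
- order.close_job(): hands the job in; it is judged then, once.
The state is a dict: "time_s": time; "qpos": joint angles; "dq": joint speeds; "tau": joint torques, N m; "tool_pos": TCP position; "tool_rot": TCP orientation; "force": force on the tool from outside, world axes, zero at the start; "torque": the same for the moment, N m; "grip_width": finger opening in m; "gripper_force": force on a finger pad.
Only numpy, scipy, OpenCV 4.12 (cv2) and the standard library are available. Lean on these libraries where they do the work, as an engineer would, in place of code of your own. Each camera call takes 0.05 s, during which the arm holds its last target. There are 200 camera calls.

TASK

The steel marking-out plate rocks because the foot at one corner, diagonally opposite the square block bolted on top of it, does not reach the table. Push the wooden wedge along the table, thin end first, under that short foot until the plate no longer rocks, without picking anything up, shoving the plate along or disturbing the sand core or the sanding block. Then press down firmly with the fingertips on top of that same corner to prove that it does not give, and finish while still holding it pressed.

Things in the scene. Friction and masses are not known exactly. Their poses are not given: they have to be found in the camera images.
- plate: loose dark steel plate, 2.5 kg, 130 mm (x) by 180 mm (y), top face 54 mm and underside 40 mm above the table, on four round foot pads (20 mm across, sole 10 mm across, 10 mm high) centred at x +-52, y +-77 mm. Three stand on the table; the one at -x -y hangs 8 to 14 mm above it (differs each time). Origin at table height under the plate's centre, z up. A push of over 10 N slides it.
- block_top (a point): centre of the top, 86 mm above the table, of the 46 x 46 x 32 mm steel block on the plate's +x +y corner, diagonally opposite the short foot (a bolt head stands 6 mm higher)
- short_corner (a point): point on the plate's top face, 54 mm above the table, above the centre of the short foot; the place to press. Unwedged, some 4 N downward here rocks the plate: the corner sinks 8 to 14 mm until the short foot meets the table, and comes back when let go. Wedged home, it sinks under 1.5 mm at 10 N.
- wedge: loose beech wedge, 50 g, 90 mm long (its y), 30 mm wide (its x), flat underside on the table; origin at the underside's centre, z up. Upright thick end, 24 mm high, at y = -45 mm; thin end, 4 mm high, at y = +45 mm; even slope between. It starts with the thin end about 20 to 50 mm short of the short foot's rim, pointing roughly at it (15 mm sideways, 0.15 rad off at most).
- wedge_butt (a point): middle of the wedge's upright thick end, 12 mm above the table; push here; pushed askew or off centre, the wedge turns. Sliding free takes under 0.5 N; the push rises sharply when the slope meets the short foot, and 4 to 8 N seats it.
- core: sand core standing upright, a stepped light-brown round body 38 mm across and 62 mm high; origin at the centre of its foot. Leave it alone
- sanding_block: cork sanding block with a dark abrasive underside lying flat, 66 x 112 x 32 mm; origin at the centre of its underside. Leave it alone
Mind the look-alikes: they are no part of the job. Several things have the shape of the wedge; the one meant has the colours described above.

How it is judged:
By the outcome, as a careful person would: the job done as asked, in the order asked, and still so for the second after the job is handed in, while the arm keeps its last pose, push and grip.
It also fails if it takes over 51 s, if anything falls off the work surface, if the arm or the gripper's body presses on something with over 40 N, if the wrist force passes 120 N, or if a joint passes its speed limit or range.

## Working session

There is one attempt and no reset: what is moved stays moved. The work goes in short steps, Python scripts to look and compute and a tool call to move; the robot and the scene stay as the last step left them, time stands still between calls to the robot, and variables do not carry over. Pictures are saved under pics/ and viewed, at most 10 in all, crops included, and the job is handed in when it is done.

Besides the shell and the picture viewer there is one more tool, called as name(argument=value, ...) on one line, values as JSON. apply_moves: Moves the arm, as the interface text tells. Its arguments: {"type":"object","properties":{"moves":{"type":"array","items":{"type":"array","items":{"type":"array","items":{"type":"number"}}}},"squeeze":{"type":"number"}},"required":["moves"]}

```bash
mkdir -p pics; ls; cat > h.py <<'E'
import numpy as np,cv2
from bench import state,snapshot,order
from scipy.spatial.transform import Rotation as R
def rot(a):
    a=np.array(a,float)
    return a if a.shape==(3,3) else R.from_rotvec(a).as_matrix() if a.size==3 else a
def ray(s,u,v):
    K=np.array(s["mtx"]);d=np.array([(u-K[0,2])/K[0,0],-(v-K[1,2])/K[1,1],-1.])
    return np.array(s["origin"]),rot(s["attitude"])@d
def plane(s,u,v,z):
    o,d=ray(s,u,v);return o+d*(z-o[2])/d[2]
def proj(s,p):
    K=np.array(s["mtx"]);q=rot(s["attitude"]).T@(np.array(p)-np.array(s["origin"]))
    return K[0,0]*q[0]/-q[2]+K[0,2],-K[1,1]*q[1]/-q[2]+K[1,2]
E
python3 - <<'E'
from h import *
import pickle
for n in("top","side"):
    s=snapshot(n);cv2.imwrite(f"pics/{n}0.png",s["img"][:,:,::-1]);pickle.dump(s,open(n+".pkl","wb"))
    print(n,s["mtx"],s["origin"],s["attitude"],[k for k in s])
print(state())
E
```

```text
pics
top [[437.99234948   0.         315.34752671]
 [  0.         437.99234948 238.32928602]
 [  0.           0.           1.        ]] [ 0.45295998 -0.05501322  0.94434328] [ 0.07865198 -0.09221185 -1.5605758 ] ['img', 'mtx', 'origin', 'attitude']
side [[569.26550373   0.         316.32617518]
 [  0.         569.26550373 245.86798969]
 [  0.           0.           1.        ]] [1.20586276 0.16557902 0.93510561] [0.46939195 0.65862295 1.84802014] ['img', 'mtx', 'origin', 'attitude']
{'time_s': 0.1, 'qpos': array([-1.33399047,  0.46831016, -0.01156974,  1.60355963,  0.00600952,
        1.07137522, -0.05631998]), 'dq': array([ 0.00100378, -0.00179473, -0.00066222, -0.0020906 ,  0.00056961,
       -0.00069247, -0.00064526]), 'tau': array([ 6.89010994e-04, -5.33516479e+01,  2.11847224e-02, -2.51963139e+01,
        1.14443930e-02,  4.34405316e-03,  1.02050200e-05]), 'tool_pos': array([0.17945491, 0.62420696, 0.23040827]), 'tool_rot': array([-4.38243337e-01, -3.11078700e+00,  2.53886091e-03]), 'force': array([-0.02802316, -0.13340474, -0.40808956]), 'torque': array([-0.01117202,  0.01672451, -0.04519638]), 'gripper_force': 0.0, 'grip_width': 0.08566226203514958}
```

View pics/top0.png

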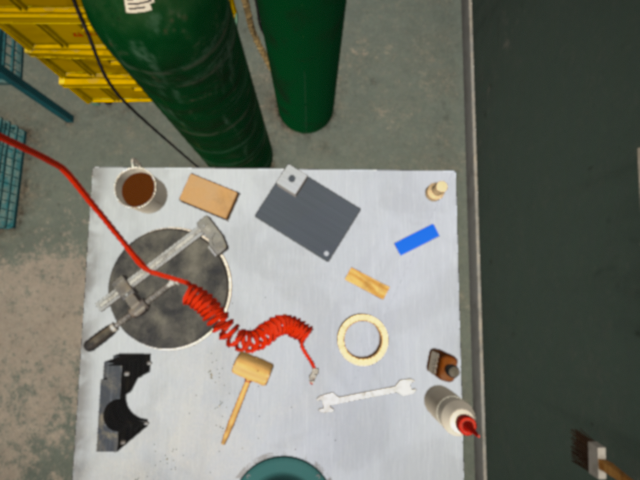

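View pics/side0.png

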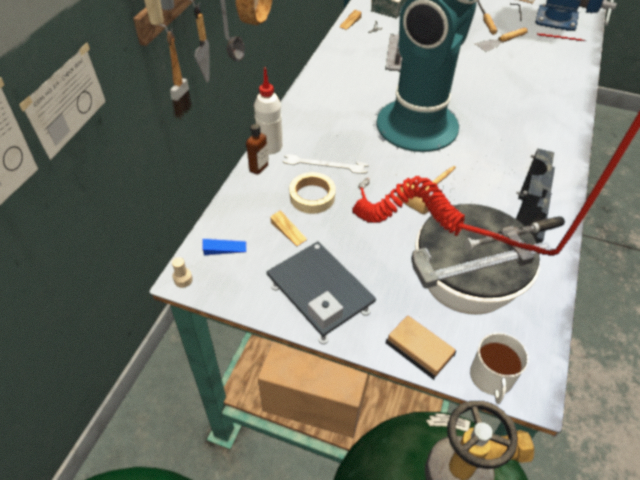

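```bash
python3 - <<'E'
import cv2,numpy as np
t=cv2.imread("pics/top0.png")[160:310,245:445];s=cv2.imread("pics/side0.png")[195:345,180:380]
f=lambda a:cv2.resize(a,(800,600),interpolation=cv2.INTER_CUBIC)
cv2.imwrite("pics/tc.png",f(t));cv2.imwrite("pics/sc.png",f(s))
E
```

```text
(no output)
```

View pics/tc.png

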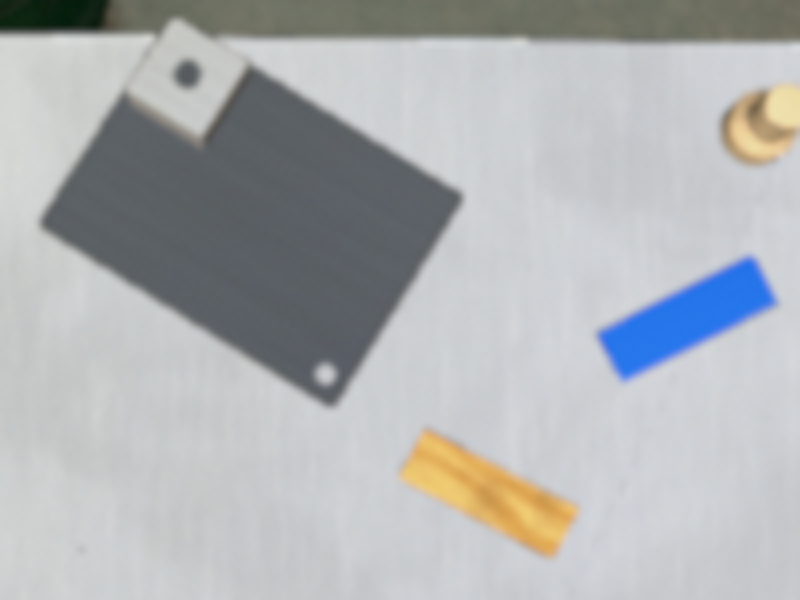

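View pics/sc.png

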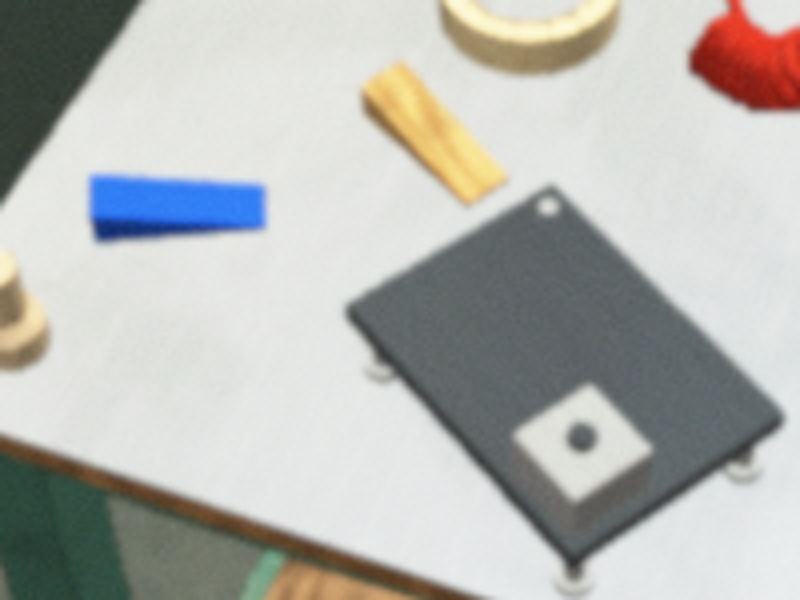

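```bash
cat > m.py <<'E'
from h import *
def quad(m):
    c=max(cv2.findContours(m,cv2.RETR_EXTERNAL,cv2.CHAIN_APPROX_NONE)[0],key=cv2.contourArea)
    return cv2.boxPoints(cv2.minAreaRect(c))
def wedge_top(s,roi=(160,310,245,445)):
    hsv=cv2.cvtColor(s["img"],cv2.COLOR_RGB2HSV);m=cv2.inRange(hsv,(8,80,90),(28,255,255))
    k=np.zeros_like(m);k[250:310,335:400]=m[250:310,335:400];return quad(k)
def dot(s,u0,v0):
    g=cv2.cvtColor(s["img"],cv2.COLOR_RGB2GRAY).astype(float)[v0-7:v0+8,u0-7:u0+8]
    w=np.clip(g-130,0,None);yy,xx=np.mgrid[-7:8,-7:8];w[(xx**2+yy**2)>16]=0
    return u0+(w*xx).sum()/w.sum(),v0+(w*yy).sum()/w.sum()
E
python3 - <<'E'
from m import *
import pickle
np.set_printoptions(precision=4,suppress=True)
s=pickle.load(open("top.pkl","rb"));s2=pickle.load(open("side.pkl","rb"))
d1=dot(s,326,253);d2=dot(s2,317,246)
print("dot",d1,plane(s,*d1,.054),d2,plane(s2,*d2,.054))
for nm,u,v,u2,v2 in[("blk",291.5,178.5,325,304)]:
    print(nm,plane(s,u,v,.092),plane(s2,u2,v2,.092))
# plate corners from crop, top face
C=np.array([(42,223),(333,407),(462,197)])/4+[245,160]-.375
P=[plane(s,*c,.054)for c in C];print("plate",P,np.linalg.norm(P[0]-P[1]),np.linalg.norm(P[1]-P[2]))
e=P[0]-P[1];print("yaw of y", np.arctan2(e[1],e[0])); e=P[2]-P[1];print("x dir",np.arctan2(e[1],e[0]))
q=wedge_top(s);print("wedge px",q)
q=np.array(sorted(q,key=lambda p:p[0]))
thin=[plane(s,*p,.004)for p in q[:2]];thick=[plane(s,*p,.024)for p in q[2:]]
print(thin,thick);a=np.mean(thin,0);b=np.mean(thick,0);e=a-b
print("thin mid",a,"butt",b,"len",np.linalg.norm(e[:2]),"dir",np.arctan2(e[1],e[0]))
# side
for n,u,v,z in[("thick",380,82,.024),("thin",488,191,.004)]: print(n,plane(s2,180+u/4,195+v/4,z))
E
```

```text
dot (np.float64(325.95846313603323), np.float64(253.0851505711319)) [ 0.5203 -0.0842  0.054 ] (np.float64(316.6294014084507), np.float64(246.0413732394366)) [ 0.5197 -0.0836  0.054 ]
blk [ 0.6653 -0.0137  0.092 ] [ 0.6688 -0.0118  0.092 ]
plate [array([0.5967, 0.0618, 0.054 ]), array([ 0.5034, -0.0882,  0.054 ]), array([ 0.6123, -0.1542,  0.054 ])] 0.17656694927053118 0.1272872595195433
yaw of y 1.0145163824788141
x dir -0.5449809771117233
wedge px [[344.3503 279.1816]
 [350.7978 266.747 ]
 [389.2108 286.6649]
 [382.7632 299.0995]]
[array([ 0.4685, -0.1255,  0.004 ]), array([ 0.4952, -0.1393,  0.004 ])] [array([ 0.4274, -0.2042,  0.024 ]), array([ 0.4533, -0.2179,  0.024 ])]
thin mid [ 0.4818 -0.1324  0.004 ] butt [ 0.4404 -0.211   0.024 ] len 0.08888551512576792 dir 1.0858285658692954
thick [ 0.4485 -0.2069  0.024 ]
thin [ 0.4835 -0.1301  0.004 ]
```

```bash
python3 - <<'E'
from h import *
import pickle
np.set_printoptions(precision=3,suppress=True)
s=pickle.load(open("top.pkl","rb"));s2=pickle.load(open("side.pkl","rb"))
top=np.array([(0,135),(30,142),(64,165),(100,213),(148,268),(185,290)],float)
for u,v in[(639,118),(620,152),(600,190),(580,230),(560,250),(520,245),(480,234)]:
    o,d=ray(s2,u,v);best=None
    for z in np.linspace(0,.8,161):
        p=o+d*(z-o[2])/d[2];q=np.array(proj(s,p))
        for a,b in zip(top[:-1],top[1:]):
            t=np.clip((q-a)@(b-a)/((b-a)@(b-a)),0,1);e=np.linalg.norm(a+t*(b-a)-q)
            if best is None or e<best[0]:best=(e,p)
    print((u,v),best)
for u,v,z in[(0,135,.3),(0,135,.5),(64,165,.1),(64,165,.2),(200,170,.0),(138,190,.09)]:print(u,v,plane(s,u,v,z))
E
```

```text
(639, 118) (np.float64(86.6445472034595), array([0.578, 0.328, 0.53 ]))
(620, 152) (np.float64(47.41019983554028), array([0.6  , 0.322, 0.495]))
(600, 190) (np.float64(10.028915130825826), array([0.621, 0.318, 0.45 ]))
(580, 230) (np.float64(2.2837779813157524), array([0.634, 0.317, 0.39 ]))
(560, 250) (np.float64(0.4578766379608691), array([0.629, 0.308, 0.34 ]))
(520, 245) (np.float64(0.16149608012430414), array([0.55 , 0.27 , 0.245]))
(480, 234) (np.float64(0.02775653241604404), array([0.469, 0.212, 0.16 ]))
0 135 [0.676 0.417 0.3  ]
0 135 [0.607 0.27  0.5  ]
64 165 [0.686 0.433 0.1  ]
64 165 [0.658 0.375 0.2  ]
200 170 [0.705 0.192 0.   ]
138 190 [0.639 0.29  0.09 ]
```

apply_moves(moves=[[[0,-5,-2.5,0,0,0,1],[0,-5,-2.5,0,0,0,1],[0,-5,-2.5,0,0,0,1],[0,-5,-2.5,0,0,0,1],[-5.86,-0.38,0,0,0,0.1307,1],[-5.86,-0.38,0,0,0,0.1307,1],[-5.86,-0.38,0,0,0,0.1307,1],[-5.86,-0.38,0,0,0,0.1307,1],[-5.86,-0.38,0,0,0,0.1307,1],[-5.86,-0.38,0,0,0,0.1307,1],[-5.86,-0.38,0,0,0,0.1307,1]]], squeeze=40)

```text
time_s: 1.48
tool_pos: [0.4192, 0.1639, 0.3311]
tool_rot: [1.773, 2.594, -0.0]
force: [0.5, -0.1, -0.4]
grip_width: 0.0
gripper_force: 0.0
```

apply_moves(moves=[[[-5.86,-0.38,0,0,0,0.1307,1],[-5.86,-0.38,0,0,0,0.1307,1],[-5.86,-0.38,0,0,0,0.1307,1],[-5.86,-0.38,0,0,0,0.1307,1],[-5.86,-0.38,0,0,0,0.1307,1],[-5.86,-0.38,0,0,0,0.1307,1],[-5.86,-0.38,0,0,0,0.1307,1],[0,0,0,0,0,0,1]]])

```text
time_s: 2.48
tool_pos: [0.3839, -0.234, 0.3314]
tool_rot: [2.74, 1.537, 0.001]
force: [1.0, 0.7, 0.5]
grip_width: 0.0002
gripper_force: 0.0
```

```bash
cat >> h.py <<'E'
def goto(p,az):
    "tool-frame shift in cm and turn about tool z to bring TCP to p, tool x to azimuth az"
    st=state();M=rot(st["tool_rot"]);d=M.T@(np.array(p)-st["tool_pos"])*100
    a=np.arctan2(M[1,0],M[0,0]);print("t",st["time_s"],"pos",st["tool_pos"].round(4),"x az",a.round(4),"z",M[:,2].round(4),"F",st["force"].round(2))
    print("shift cm",d.round(2),"turn",round(-((az-a+np.pi)%(2*np.pi)-np.pi),4))
E
python3 -c "
from h import *
goto([.4106,-.2454,.05],.975)
s=snapshot('wrist');cv2.imwrite('pics/w1.png',s['img'][:,:,::-1])"
```

```text
t 2.475 pos [ 0.3839 -0.234   0.3314] x az 1.0226 z [ 5.e-04  2.e-04 -1.e+00] F [1.04 0.65 0.49]
shift cm [ 0.41  2.87 28.14] turn 0.0476
```

apply_moves(moves=[[[0.2,1.4,5,0,0,0.024,1],[0.2,1.4,5,0,0,0.024,1],[0,0.1,6,0,0,0,1],[0,0,6,0,0,0,1],[0,0,6,0,0,0,1],[0,0,3.6,0,0,0,1],[0,0,0.5,0,0,0,1],[0,0,0,0,0,0,1]]])

```text
time_s: 3.52
tool_pos: [0.4139, -0.2417, 0.0107]
tool_rot: [2.768, 1.485, 0.001]
force: [0.2, -0.3, -0.5]
grip_width: 0.0001
gripper_force: 0.0
```

```bash
python3 -c "
from h import *
goto([.4258,-.223,.007],.975)
s=snapshot('wrist');cv2.imwrite('pics/w2.png',s['img'][:,:,::-1])
s=snapshot('top');cv2.imwrite('pics/t2.png',cv2.resize(s['img'][160:340,300:460,::-1],(640,600),interpolation=cv2.INTER_CUBIC)[:, :])"
```

```text
t 3.525 pos [ 0.4139 -0.2417  0.0107] x az 0.985 z [ 5.e-04  0.e+00 -1.e+00] F [ 0.22 -0.32 -0.48]
shift cm [ 2.22 -0.04  0.37] turn 0.01
```

View pics/w2.png

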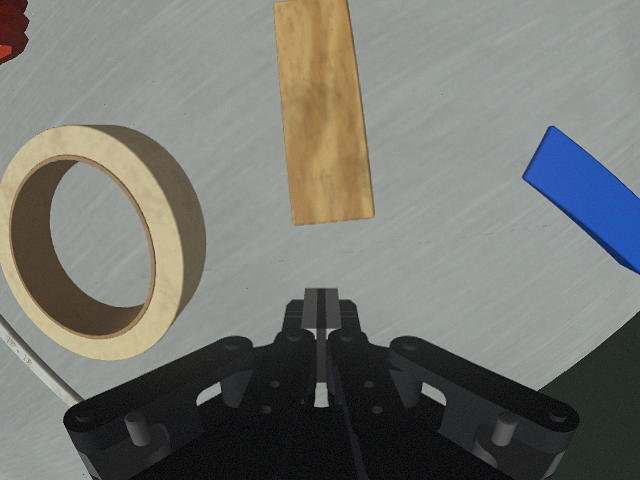

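```bash
cat >> h.py <<'E'
def wray(s,st,u,v):
    K=np.array(s["mtx"]);x=(u-K[0,2])/K[0,0];y=(v-K[1,2])/K[1,1];r=np.hypot(x,y)
    d=np.array([np.sin(r)*x/r,-np.sin(r)*y/r,-np.cos(r)]);H=np.array(s["hand_eye"]);M=rot(st["tool_rot"])
    return st["tool_pos"]+M@H[:3,3],M@H[:3,:3]@d
def wplane(s,st,u,v,z):
    o,d=wray(s,st,u,v);return o+d*(z-o[2])/d[2]
E
python3 -c "
from h import *
np.set_printoptions(precision=4,suppress=True)
st=state();s=snapshot('wrist')
a=wplane(s,st,295,224,.024);b=wplane(s,st,374,216,.024);c=wplane(s,st,275,2,.0045);d=wplane(s,st,348,0,.0045)
print(a,b,np.linalg.norm(a-b),c,d,np.linalg.norm(c-d))
m=(a+b)/2;n=(c+d)/2;e=n-m;print('butt',m,'fwd',n,np.linalg.norm(e[:2]),'az',np.arctan2(e[1],e[0]))
l=a-b;print('az from butt',np.arctan2(l[1],l[0])-np.pi/2)
f=np.array([.520,-.084]);print('dir butt-foot',np.arctan2(*(f-m[:2])[::-1]),np.linalg.norm(f-m[:2]))
print('tip',wplane(s,st,303,327,.012),wplane(s,st,339,290,.024),s['hand_eye'])"
```

```text
[ 0.4279 -0.2037  0.024 ] [ 0.4533 -0.217   0.024 ] 0.028712368549363203 [ 0.4693 -0.1247  0.0045] [ 0.4943 -0.1405  0.0045] 0.029548939241417337
butt [ 0.4406 -0.2104  0.024 ] fwd [ 0.4818 -0.1326  0.0045] 0.08800280725441582 az 1.0832733124464937
az from butt 1.0887727563160952
dir butt-foot 1.009749592185322 0.14925171428927705
tip [ 0.4022 -0.2452  0.012 ] [ 0.4271 -0.2343  0.024 ] [[-0.0001  0.961   0.2767  0.0703]
 [ 1.      0.0004 -0.0009 -0.0009]
 [-0.001   0.2767 -0.961  -0.1428]
 [ 0.      0.      0.      1.    ]]
```

apply_moves(moves=[[[0,0,0.45,0,0,0,0.85],[1,0,0,0,0,0,0.85],[1,0,0,0,0,0,0.85],[0.6,0,0,0,0,0,0.85],[0.5,0,0,0,0,0,0.85],[0.5,0,0,0,0,0,0.85],[0.5,0,0,0,0,0,0.85],[0.5,0,0,0,0,0,0.85],[0,0,0,0,0,0,0.85]]])

```text
time_s: 4.8
tool_pos: [0.4389, -0.2033, 0.0058]
tool_rot: [-2.768, -1.485, -0.0]
force: [0.4, 0.2, -1.3]
grip_width: 0.0128
gripper_force: 0.0
```

```bash
python3 -c "
from h import *
goto([.520,-.084,.007],.98)
s=snapshot('wrist');cv2.imwrite('pics/w3.png',s['img'][:,:,::-1])"
```

```text
t 4.8 pos [ 0.4389 -0.2033  0.0058] x az 0.9846 z [ 1.e-04  2.e-04 -1.e+00] F [ 0.41  0.22 -1.28]
shift cm [14.42  0.15 -0.12] turn 0.0046
```

View pics/w3.png

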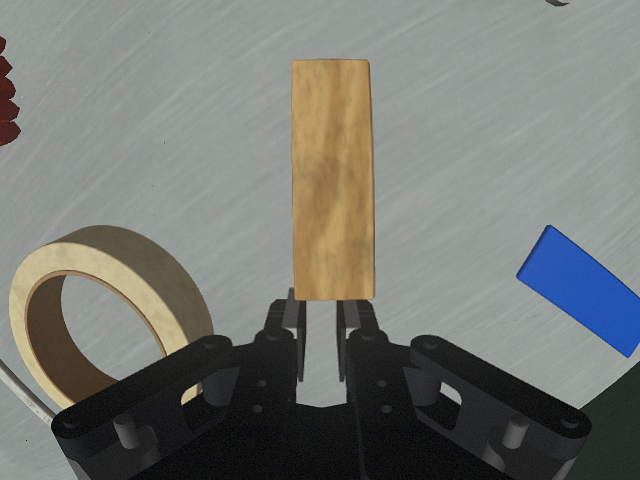

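apply_moves(moves=[[[0.5,0,0,0,0,0,0.85],[0.5,0,0,0,0,0,0.85],[0.5,0,0,0,0,0,0.85],[0.5,0,0,0,0,0,0.85],[0.5,0,0,0,0,0,0.85],[0.5,0,0,0,0,0,0.85],[0.5,0,0,0,0,0,0.85],[0.5,0,0,0,0,0,0.85],[0.5,0,0,0,0,0,0.85],[0,0,0,0,0,0,0.85]]])

```text
time_s: 6.1
tool_pos: [0.4639, -0.1657, 0.0057]
tool_rot: [-2.768, -1.485, -0.0]
force: [0.4, 0.0, -0.5]
grip_width: 0.0127
gripper_force: 0.0
```

```bash
python3 -c "
from h import *
goto([.520,-.084,.007],.98)
s=snapshot('wrist');cv2.imwrite('pics/w4.png',s['img'][:,:,::-1])"
```

```text
t 6.1 pos [ 0.4639 -0.1657  0.0057] x az 0.9848 z [ 1.e-04  3.e-04 -1.e+00] F [ 0.42  0.03 -0.49]
shift cm [ 9.91  0.16 -0.12] turn 0.0048
```

View pics/w4.png

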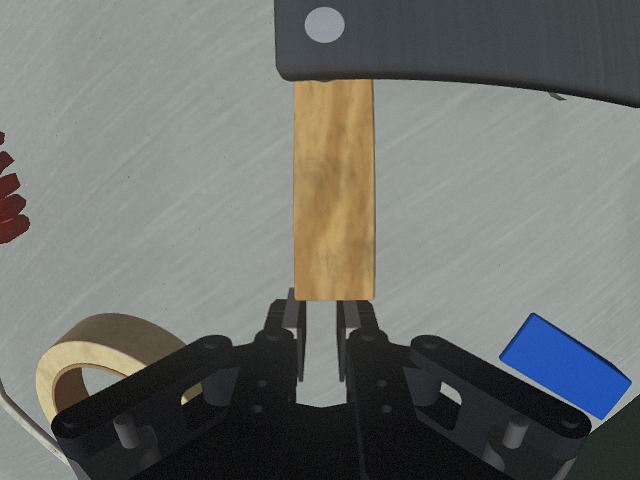

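apply_moves(moves=[[[0.2,0,0,0,0,0,0.85],[0.2,0,0,0,0,0,0.85],[0.2,0,0,0,0,0,0.85],[0.1,0,0,0,0,0,0.85],[0.1,0,0,0,0,0,0.85],[0.1,0,0,0,0,0,0.85],[0,0,0,0,0,0,0.85]]])

```text
time_s: 7.02
tool_pos: [0.4686, -0.1586, 0.0058]
tool_rot: [-2.769, -1.484, -0.0]
force: [0.3, -0.1, 0.9]
grip_width: 0.0128
gripper_force: 0.0
```

apply_moves(moves=[[[0.05,0,0,0,0,0,0.85],[0.05,0,0,0,0,0,0.85],[0.05,0,0,0,0,0,0.85],[0.05,0,0,0,0,0,0.85]]])

```text
time_s: 7.52
tool_pos: [0.4697, -0.1571, 0.0058]
tool_rot: [2.769, 1.484, 0.0]
force: [-0.7, 0.2, -0.5]
grip_width: 0.0132
gripper_force: 0.2
```

apply_moves(moves=[[[0.05,0,0,0,0,0,0.85],[0.05,0,0,0,0,0,0.85],[0.05,0,0,0,0,0,0.85],[0.05,0,0,0,0,0,0.85]]])

```text
time_s: 8.02
tool_pos: [0.4708, -0.1554, 0.0058]
tool_rot: [2.769, 1.484, 0.0]
force: [-0.1, -0.7, 0.5]
grip_width: 0.0131
gripper_force: 0.2
```

apply_moves(moves=[[[0.05,0,0,0,0,0,0.85],[0.05,0,0,0,0,0,0.85],[0.05,0,0,0,0,0,0.85],[0.05,0,0,0,0,0,0.85]]])

```text
time_s: 8.52
tool_pos: [0.4719, -0.1537, 0.0058]
tool_rot: [-2.769, -1.484, -0.0]
force: [-0.4, -0.3, 0.5]
grip_width: 0.0126
gripper_force: 0.2
```

apply_moves(moves=[[[0.05,0,0,0,0,0,0.85],[0.05,0,0,0,0,0,0.85],[0.05,0,0,0,0,0,0.85],[0.05,0,0,0,0,0,0.85]]])

```text
time_s: 9.02
tool_pos: [0.473, -0.152, 0.0058]
tool_rot: [2.769, 1.484, 0.0]
force: [-0.3, -0.1, 0.1]
grip_width: 0.0126
gripper_force: 0.2
```

apply_moves(moves=[[[0.05,0,0,0,0,0,0.85],[0.05,0,0,0,0,0,0.85],[0.05,0,0,0,0,0,0.85],[0.05,0,0,0,0,0,0.85]]])

```text
time_s: 9.52
tool_pos: [0.4741, -0.1504, 0.0058]
tool_rot: [2.769, 1.484, 0.0]
force: [-0.5, -0.6, -0.3]
grip_width: 0.0126
gripper_force: 0.2
```

apply_moves(moves=[[[0.05,0,0,0,0,0,0.85],[0.05,0,0,0,0,0,0.85],[0.05,0,0,0,0,0,0.85],[0.05,0,0,0,0,0,0.85]]])

```text
time_s: 10.02
tool_pos: [0.4753, -0.1487, 0.0058]
tool_rot: [2.769, 1.484, 0.0]
force: [-0.8, 0.3, 0.4]
grip_width: 0.0128
gripper_force: 0.2
```

apply_moves(moves=[[[0.05,0,0,0,0,0,0.85],[0.05,0,0,0,0,0,0.85],[0.05,0,0,0,0,0,0.85],[0.05,0,0,0,0,0,0.85]]])

```text
time_s: 10.52
tool_pos: [0.4763, -0.147, 0.0058]
tool_rot: [2.769, 1.484, 0.0]
force: [0.7, -0.4, 0.7]
grip_width: 0.0129
gripper_force: 0.3
```

apply_moves(moves=[[[0.05,0,0,0,0,0,0.85],[0.05,0,0,0,0,0,0.85],[0.05,0,0,0,0,0,0.85]]])

```text
time_s: 10.9
tool_pos: [0.4772, -0.1458, 0.0058]
tool_rot: [2.769, 1.484, 0.0]
force: [0.8, 0.5, -0.3]
grip_width: 0.0128
gripper_force: 0.3
```

apply_moves(moves=[[[0.05,0,0,0,0,0,0.85],[0.05,0,0,0,0,0,0.85],[0.05,0,0,0,0,0,0.85]]])

```text
time_s: 11.28
tool_pos: [0.478, -0.1446, 0.0058]
tool_rot: [2.769, 1.484, 0.0]
force: [0.3, -0.3, 0.9]
grip_width: 0.0128
gripper_force: 0.3
```

apply_moves(moves=[[[0.05,0,0,0,0,0,0.85],[0.05,0,0,0,0,0,0.85],[0.05,0,0,0,0,0,0.85]]])

```text
time_s: 11.65
tool_pos: [0.4788, -0.1433, 0.0058]
tool_rot: [-2.769, -1.484, -0.0]
force: [0.2, -0.5, -0.4]
grip_width: 0.0127
gripper_force: 0.3
```

apply_moves(moves=[[[0.05,0,0,0,0,0,0.85],[0.05,0,0,0,0,0,0.85],[0.05,0,0,0,0,0,0.85]]])

```text
time_s: 12.02
tool_pos: [0.4797, -0.142, 0.0058]
tool_rot: [-2.769, -1.484, -0.0]
force: [0.0, -0.1, 0.2]
grip_width: 0.0131
gripper_force: 0.3
```

apply_moves(moves=[[[0.05,0,0,0,0,0,0.85],[0.05,0,0,0,0,0,0.85],[0.05,0,0,0,0,0,0.85]]])

```text
time_s: 12.4
tool_pos: [0.4805, -0.1408, 0.0058]
tool_rot: [2.769, 1.484, 0.0]
force: [-0.3, -0.5, 1.0]
grip_width: 0.0128
gripper_force: 0.3
```

apply_moves(moves=[[[0.05,0,0,0,0,0,0.85],[0.05,0,0,0,0,0,0.85],[0.05,0,0,0,0,0,0.85]]])

```text
time_s: 12.78
tool_pos: [0.4813, -0.1395, 0.0058]
tool_rot: [2.769, 1.484, 0.0]
force: [-0.4, -0.3, 0.5]
grip_width: 0.0127
gripper_force: 0.3
```

apply_moves(moves=[[[0.05,0,0,0,0,0,0.85],[0.05,0,0,0,0,0,0.85],[0.05,0,0,0,0,0,0.85]]])

```text
time_s: 13.15
tool_pos: [0.4822, -0.1383, 0.0058]
tool_rot: [2.769, 1.484, 0.0]
force: [-0.7, -0.2, 0.3]
grip_width: 0.0127
gripper_force: 0.3
```

apply_moves(moves=[[[0.05,0,0,0,0,0,0.85],[0.05,0,0,0,0,0,0.85],[0.05,0,0,0,0,0,0.85]]])

```text
time_s: 13.52
tool_pos: [0.483, -0.1371, 0.0058]
tool_rot: [2.769, 1.484, 0.0]
force: [1.0, -0.1, 0.7]
grip_width: 0.0129
gripper_force: 0.3
```

apply_moves(moves=[[[0.05,0,0,0,0,0,0.85],[0.05,0,0,0,0,0,0.85],[0.05,0,0,0,0,0,0.85]]])

```text
time_s: 13.9
tool_pos: [0.4838, -0.1358, 0.0058]
tool_rot: [-2.769, -1.484, -0.0]
force: [0.2, -0.1, -0.2]
grip_width: 0.0128
gripper_force: 0.3
```

apply_moves(moves=[[[0.05,0,0,0,0,0,0.85],[0.05,0,0,0,0,0,0.85],[0.05,0,0,0,0,0,0.85]]])

```text
time_s: 14.28
tool_pos: [0.4845, -0.1348, 0.0058]
tool_rot: [2.769, 1.484, -0.0]
force: [-0.1, -1.6, 1.6]
grip_width: 0.0127
gripper_force: 0.7
```

apply_moves(moves=[[[0.05,0,0,0,0,0,0.85],[0,0,0,0,0,0,0.85]]])

```text
time_s: 14.52
tool_pos: [0.4848, -0.1344, 0.0058]
tool_rot: [2.769, 1.483, -0.0]
force: [-1.2, -1.7, 1.7]
grip_width: 0.013
gripper_force: 1.1
```

apply_moves(moves=[[[0.05,0,0,0,0,0,0.85],[0,0,0,0,0,0,0.85]]])

```text
time_s: 14.78
tool_pos: [0.485, -0.1341, 0.0058]
tool_rot: [2.769, 1.483, -0.0]
force: [-1.8, -3.0, 0.6]
grip_width: 0.0129
gripper_force: 1.7
```

apply_moves(moves=[[[0.05,0,0,0,0,0,0.85],[0,0,0,0,0,0,0.85]]])

```text
time_s: 15.02
tool_pos: [0.4852, -0.1338, 0.0058]
tool_rot: [2.769, 1.483, -0.001]
force: [-2.2, -3.5, 1.6]
grip_width: 0.0126
gripper_force: 2.4
```

apply_moves(moves=[[[0.05,0,0,0,0,0,0.85],[0,0,0,0,0,0,0.85]]])

```text
time_s: 15.28
tool_pos: [0.4854, -0.1335, 0.0058]
tool_rot: [2.769, 1.483, -0.001]
force: [-3.2, -4.7, 3.1]
grip_width: 0.0126
gripper_force: 2.7
```

apply_moves(moves=[[[0.05,0,0,0,0,0,0.85],[0,0,0,0,0,0,0.85]]])

```text
time_s: 15.52
tool_pos: [0.4855, -0.1334, 0.0058]
tool_rot: [2.769, 1.483, -0.001]
force: [-3.8, -4.8, 1.4]
grip_width: 0.0133
gripper_force: 3.1
```

```bash
python3 -c "
from h import *
from m import dot
goto([.520,-.084,.007],.98)
s=snapshot('top');d=dot(s,326,253);print(d,plane(s,*d,.054))
s=snapshot('side');d=dot(s,317,246);print(d,plane(s,*d,.054))"
```

```text
t 15.525 pos [ 0.4855 -0.1334  0.0058] x az 0.9832 z [-5.e-04 -1.e-03 -1.e+00] F [-3.85 -4.83  1.42]
shift cm [ 6.02  0.14 -0.13] turn 0.0032
(np.float64(325.86936145284125), np.float64(253.05272407732863)) [ 0.52035861 -0.08400957  0.054     ]
(np.float64(316.6463492063492), np.float64(245.92253968253968)) [ 0.51939572 -0.08369551  0.054     ]
```

apply_moves(moves=[[[0.03,0,0,0,0,0,0.85],[0.03,0,0,0,0,0,0.85],[0,0,0,0,0,0,0.85]]])

```text
time_s: 16.0
tool_pos: [0.4856, -0.1332, 0.0058]
tool_rot: [2.769, 1.482, -0.002]
force: [-4.8, -5.8, 1.8]
grip_width: 0.0128
gripper_force: 3.6
```

apply_moves(moves=[[[-0.3,0,0,0,0,0,0.85],[-0.7,0,0,0,0,0,0.85],[-2,0,0,0,0,0,0.85],[0,0,-4,0,0,0,1],[0,0,-5,0,0,0,1],[0,0,0,0,0,0,1],[0,0,0,0,0,0,1]]])

```text
time_s: 16.88
tool_pos: [0.4697, -0.1561, 0.0956]
tool_rot: [-2.767, -1.485, -0.001]
force: [0.3, -0.2, 0.5]
grip_width: -0.0003
gripper_force: 0.0
```

```bash
python3 -c "
from h import *
goto([.520,-.084,.064],.983)
s=snapshot('wrist');cv2.imwrite('pics/w5.png',s['img'][:,:,::-1])"
```

```text
t 16.875 pos [ 0.4697 -0.1561  0.0956] x az 0.9849 z [ 2.0e-04  1.1e-03 -1.0e+00] F [ 0.34 -0.17  0.5 ]
shift cm [8.79 0.2  3.17] turn 0.0019
```

View pics/w5.png

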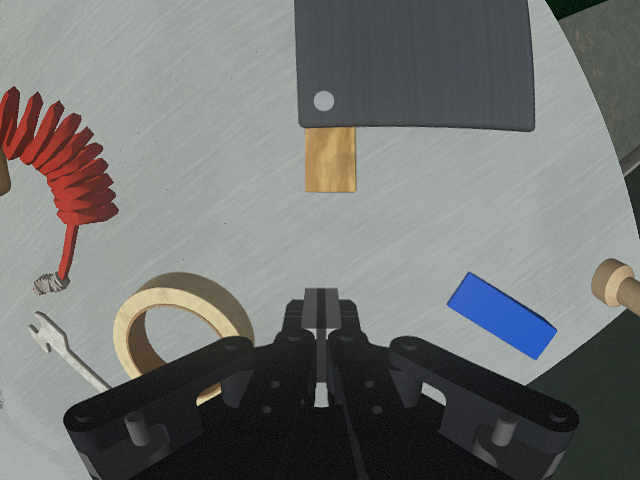

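The wedge sits under the marked corner: its butt is at (330,191) and the mark at (324,101). The plate hasn't moved, so I'll go over the corner next.

apply_moves(moves=[[[3,0.1,0,0,0,0,1],[3,0.1,0,0,0,0,1],[2.8,0,0,0,0,0,1],[0,0,1.5,0,0,0,1],[0,0,1.5,0,0,0,1],[0,0,0.4,0,0,0,1],[0,0,0,0,0,0,1]]])

```text
time_s: 17.8
tool_pos: [0.5193, -0.0858, 0.0613]
tool_rot: [-2.77, -1.481, 0.002]
force: [0.2, -0.1, -0.2]
grip_width: -0.0
gripper_force: 0.0
```

apply_moves(moves=[[[0,0,0.1,0,0,0,1],[0,0,0.1,0,0,0,1],[0,0,0.1,0,0,0,1],[0,0,0.1,0,0,0,1],[0,0,0,0,0,0,1]]])

```text
time_s: 18.42
tool_pos: [0.5201, -0.0848, 0.0578]
tool_rot: [-2.769, -1.484, -0.0]
force: [0.7, -0.5, 0.0]
grip_width: -0.0002
gripper_force: 0.0
```

apply_moves(moves=[[[0,0,0.1,0,0,0,1],[0,0,0.1,0,0,0,1],[0,0,0,0,0,0,1]]])

```text
time_s: 18.8
tool_pos: [0.52, -0.0848, 0.0557]
tool_rot: [-2.769, -1.484, 0.0]
force: [-0.8, 1.0, -0.5]
grip_width: 0.0003
gripper_force: 0.0
```

apply_moves(moves=[[[0,0,0.1,0,0,0,1],[0,0,0.1,0,0,0,1],[0,0,0,0,0,0,1]]])

```text
time_s: 19.18
tool_pos: [0.5201, -0.0848, 0.054]
tool_rot: [-2.769, -1.484, -0.0]
force: [-0.5, 0.2, 2.5]
grip_width: -0.0002
gripper_force: 1.7
```

apply_moves(moves=[[[0,0,0.1,0,0,0,1],[0,0,0,0,0,0,1]]])

```text
time_s: 19.42
tool_pos: [0.5201, -0.0849, 0.0538]
tool_rot: [-2.768, -1.483, -0.001]
force: [-4.0, 1.1, 13.4]
grip_width: -0.0002
gripper_force: 6.6
```

apply_moves(moves=[[[0,0,0.1,0,0,0,1],[0,0,0,0,0,0,1]]])

```text
time_s: 19.68
tool_pos: [0.52, -0.0848, 0.0535]
tool_rot: [-2.768, -1.483, -0.002]
force: [-6.6, 2.7, 22.5]
grip_width: -0.0
gripper_force: 11.1
```

apply_moves(moves=[[[0,0,-0.05,0,0,0,1],[0,0,0,0,0,0,1],[0,0,0,0,0,0,1],[0,0,0,0,0,0,1],[0,0,0,0,0,0,1],[0,0,0,0,0,0,1],[0,0,0,0,0,0,1],[0,0,0,0,0,0,1]]])

```text
time_s: 20.68
tool_pos: [0.5201, -0.0848, 0.0536]
tool_rot: [-2.768, -1.483, -0.001]
force: [-5.7, 1.5, 17.2]
grip_width: 0.0002
gripper_force: 8.7
```

```bash
python3 -c "
from h import *
s=snapshot('side');print(state()['tool_pos'],state()['force'])
cv2.imwrite('pics/s9.png',cv2.resize(s['img'][195:345,180:380,::-1],(800,600),interpolation=cv2.INTER_CUBIC))"
```

```text
[ 0.52009693 -0.08484876  0.05362868] [-4.86448773  0.67872846 17.14961243]
```

View pics/s9.png

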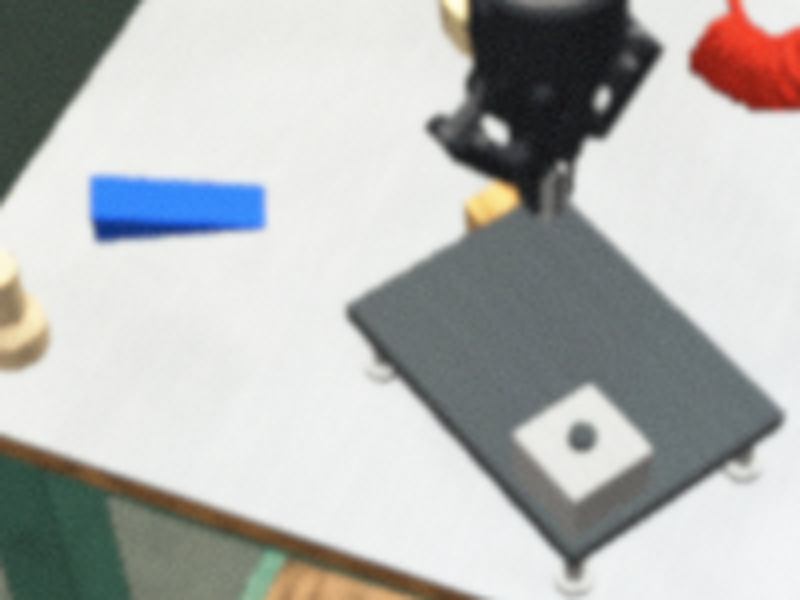

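In the side view the plate hasn't moved: its corners and the block are at the same pixels as before. The wedge is under the corner and the fingertips are on the mark at about 17 N. The corner has sunk about 0.4 mm and isn't creeping.

```bash
python3 -c "
from bench import order
print(order.close_job())"
```

```text
the job is handed in; nothing more can be done
None
```

The wooden wedge is seated under the short foot with about 7.5 N, the plate did not shift, and I handed the job in at about 21 s with the fingertips pressing that corner at about 17 N, where it sank about 0.4 mm.

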